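# Update the stock tags on the lab bench

## Task

Bring the stock board up to date: each hinged tag belongs to the bin straight behind it, and only bins that are full to the top may show green. With the fingertips, push over every tag that is wrong until it has tipped across and rests on its other side, so that the full bins have the green face up and the empty or nearly empty ones the red face up. Push the tags gently, without pinching them, and leave the bins, bottles and glassware where they stand.

Things in the scene. Friction and masses are not known exactly. Their poses are not given: they have to be found in the camera images.
- board: Fixed grey board, 320 x 520 x 8 mm, lying on the table, carrying tags and bins. Origin at table height below the middle of the row of tag hinges; x points from the tags to the bins (away from the robot, within 0.2 rad), y along the row of tags, z up. Its near edge is 95 mm on the robot's side of the hinge row.
- hinge_1 (a point): Middle of the hinge axis of tag 1, 22 mm above the table, fixed on the board; axes as the board's. The four hinges stand in a row along y, 100 mm apart, in any order. Its black bracket is 68 mm wide along y and rises at most 5 mm above the axis. The tag belongs to the bin straight behind it: bin middle 165 mm, bin front face 115 mm from the hinge along x.
- tag_1 (a joint): Angle of flap 1: 46 mm wide, 60 mm long, 5 mm thick, 25 g, slippery plastic. 0 upright; +0.90 rad stop: leans to the bins, GREEN face up; -0.90 stop: leans to the robot, RED face up. Swings freely; once past upright it falls over to its rigid stop by itself, so push no further. At a stop its free edge is 47 mm out from the axis and 37 mm above it, space beneath open; upright, 60 mm above.
- hinge_2 (a point): Middle of the hinge axis of tag 2, 22 mm above the table, fixed on the board; axes as the board's. The four hinges stand in a row along y, 100 mm apart, in any order. Its black bracket is 68 mm wide along y and rises at most 5 mm above the axis. The tag belongs to the bin straight behind it: bin middle 165 mm, bin front face 115 mm from the hinge along x.
- tag_2 (a joint): Angle of flap 2: 46 mm wide, 60 mm long, 5 mm thick, 25 g, slippery plastic. 0 upright; +0.90 rad stop: leans to the bins, GREEN face up; -0.90 stop: leans to the robot, RED face up. Swings freely; once past upright it falls over to its rigid stop by itself, so push no further. At a stop its free edge is 47 mm out from the axis and 37 mm above it, space beneath open; upright, 60 mm above.
- hinge_3 (a point): Middle of the hinge axis of tag 3, 22 mm above the table, fixed on the board; axes as the board's. The four hinges stand in a row along y, 100 mm apart, in any order. Its black bracket is 68 mm wide along y and rises at most 5 mm above the axis. The tag belongs to the bin straight behind it: bin middle 165 mm, bin front face 115 mm from the hinge along x.
- tag_3 (a joint): Angle of flap 3: 46 mm wide, 60 mm long, 5 mm thick, 25 g, slippery plastic. 0 upright; +0.90 rad stop: leans to the bins, GREEN face up; -0.90 stop: leans to the robot, RED face up. Swings freely; once past upright it falls over to its rigid stop by itself, so push no further. At a stop its free edge is 47 mm out from the axis and 37 mm above it, space beneath open; upright, 60 mm above.
- hinge_4 (a point): Middle of the hinge axis of tag 4, 22 mm above the table, fixed on the board; axes as the board's. The four hinges stand in a row along y, 100 mm apart, in any order. Its black bracket is 68 mm wide along y and rises at most 5 mm above the axis. The tag belongs to the bin straight behind it: bin middle 165 mm, bin front face 115 mm from the hinge along x.
- tag_4 (a joint): Angle of flap 4: 46 mm wide, 60 mm long, 5 mm thick, 25 g, slippery plastic. 0 upright; +0.90 rad stop: leans to the bins, GREEN face up; -0.90 stop: leans to the robot, RED face up. Swings freely; once past upright it falls over to its rigid stop by itself, so push no further. At a stop its free edge is 47 mm out from the axis and 37 mm above it, space beneath open; upright, 60 mm above.
- bin_vials_mid (a point): Centre (half-way up, 30.5 mm above the table) of a loose blue open bin, 100 mm (x) x 84 mm (y) x 45 mm high, standing on the board; axes as the board's. FULL: packed with twelve amber vials with white caps that stand a little above the rim. Only to be looked at; not to be moved.
- bin_stoppers_mid (a point): Centre (half-way up, 30.5 mm above the table) of a loose blue open bin, 100 mm (x) x 84 mm (y) x 45 mm high, standing on the board; axes as the board's. FULL: heaped to the rim with orange rubber stoppers. Only to be looked at; not to be moved.
- bin_caps_mid (a point): Centre (half-way up, 30.5 mm above the table) of a loose blue open bin, 100 mm (x) x 84 mm (y) x 45 mm high, standing on the board; axes as the board's. NOT full: only two white caps left on its floor. Only to be looked at; not to be moved.
- bin_bare_mid (a point): Centre (half-way up, 30.5 mm above the table) of a loose blue open bin, 100 mm (x) x 84 mm (y) x 45 mm high, standing on the board; axes as the board's. NOT full: empty. Only to be looked at; not to be moved.
- beaker_mid (a point): Centre of a bystander: clear glass beaker, 72 mm wide, 95 mm high. Leave it alone.
- reagent_mid (a point): Centre of a bystander: amber reagent bottle, 60 mm wide, 130 mm high. Leave it alone.
- flask_mid (a point): Centre of a bystander: clear volumetric flask, 72 mm wide, 172 mm high. Leave it alone.
- jar_mid (a point): Centre of a bystander: clear jar with lid, 56 mm wide, 60 mm high. Leave it alone.
- vial_mid (a point): Centre of a bystander: small amber vial, 23 mm wide, 46 mm high, standing on the board beyond the end of the tag row. Leave it alone.
- stopper_mid (a point): Centre of a bystander: loose orange rubber stopper, 23 mm wide, 22 mm high, on the board beyond the other end of the tag row. Leave it alone.
Things that resemble listed ones, but are neither listed nor needed, are in the scene too. Leave any yellow look-alike of the part that bears bin_caps_mid alone.

How it is judged:
At the end, for the whole second after the job is handed in: Every tag whose bin is full rests green up (angle above 0.8 rad), every other tag rests red up (angle below -0.8 rad), all tags at rest (below 0.2 rad/s); bins within 20 mm of where they stood ((y of bin_vials_mid in the frame of hinge_1 above 0.05 m or y of bin_vials_mid in the frame of hinge_1 below -0.05 m or value of joint tag_1 above 0.8 rad) and (y of bin_stoppers_mid in the frame of hinge_1 above 0.05 m or y of bin_stoppers_mid in the frame of hinge_1 below -0.05 m or value of joint tag_1 above 0.8 rad) and (y of bin_caps_mid in the frame of hinge_1 above 0.05 m or y of bin_caps_mid in the frame of hinge_1 below -0.05 m or value of joint tag_1 below -0.8 rad) and (y of bin_bare_mid in the frame of hinge_1 above 0.05 m or y of bin_bare_mid in the frame of hinge_1 below -0.05 m or value of joint tag_1 below -0.8 rad) and velocity of joint tag_1 between -0.2 and 0.2 rad/s and (y of bin_vials_mid in the frame of hinge_2 above 0.05 m or y of bin_vials_mid in the frame of hinge_2 below -0.05 m or value of joint tag_2 above 0.8 rad) and (y of bin_stoppers_mid in the frame of hinge_2 above 0.05 m or y of bin_stoppers_mid in the frame of hinge_2 below -0.05 m or value of joint tag_2 above 0.8 rad) and (y of bin_caps_mid in the frame of hinge_2 above 0.05 m or y of bin_caps_mid in the frame of hinge_2 below -0.05 m or value of joint tag_2 below -0.8 rad) and (y of bin_bare_mid in the frame of hinge_2 above 0.05 m or y of bin_bare_mid in the frame of hinge_2 below -0.05 m or value of joint tag_2 below -0.8 rad) and velocity of joint tag_2 between -0.2 and 0.2 rad/s and (y of bin_vials_mid in the frame of hinge_3 above 0.05 m or y of bin_vials_mid in the frame of hinge_3 below -0.05 m or value of joint tag_3 above 0.8 rad) and (y of bin_stoppers_mid in the frame of hinge_3 above 0.05 m or y of bin_stoppers_mid in the frame of hinge_3 below -0.05 m or value of joint tag_3 above 0.8 rad) and (y of bin_caps_mid in the frame of hinge_3 above 0.05 m or y of bin_caps_mid in the frame of hinge_3 below -0.05 m or value of joint tag_3 below -0.8 rad) and (y of bin_bare_mid in the frame of hinge_3 above 0.05 m or y of bin_bare_mid in the frame of hinge_3 below -0.05 m or value of joint tag_3 below -0.8 rad) and velocity of joint tag_3 between -0.2 and 0.2 rad/s and (y of bin_vials_mid in the frame of hinge_4 above 0.05 m or y of bin_vials_mid in the frame of hinge_4 below -0.05 m or value of joint tag_4 above 0.8 rad) and (y of bin_stoppers_mid in the frame of hinge_4 above 0.05 m or y of bin_stoppers_mid in the frame of hinge_4 below -0.05 m or value of joint tag_4 above 0.8 rad) and (y of bin_caps_mid in the frame of hinge_4 above 0.05 m or y of bin_caps_mid in the frame of hinge_4 below -0.05 m or value of joint tag_4 below -0.8 rad) and (y of bin_bare_mid in the frame of hinge_4 above 0.05 m or y of bin_bare_mid in the frame of hinge_4 below -0.05 m or value of joint tag_4 below -0.8 rad) and velocity of joint tag_4 between -0.2 and 0.2 rad/s and distance of each of bin_vials_mid, bin_stoppers_mid, bin_caps_mid, bin_bare_mid from where it was at the start of the episode below 0.02 m); the robot touches nothing.
It fails at once if a bin is moved more than 20 mm or lifted (distance of any of bin_vials_mid, bin_stoppers_mid, bin_caps_mid, bin_bare_mid from where it was at the start of the episode above 0.02 m).
It fails at once if a bottle, vial, stopper or piece of glassware is moved more than 20 mm, lifted or knocked over (distance of any of beaker_mid, reagent_mid, flask_mid, jar_mid, vial_mid, stopper_mid from where it was at the start of the episode above 0.02 m).
It fails at once if a tag is pinched or forced (more than 20 N from the fingers) (contact force between any of tag_1, tag_2, tag_3, tag_4 and the fingers above 20 N).
It also fails if it takes over 56 s, if anything falls off the work surface, if the arm or the gripper's body presses on something with over 40 N, if the wrist force passes 120 N, or if a joint passes its speed limit or range.

## Robot

A 6-joint arm with a two-finger parallel gripper is mounted at the origin on the work surface. World frame = base frame: x ahead of the robot, y to its left, z up, the work surface at z = 0. Lengths are in m, angles in rad, forces in N, time in s.
With the tool pointing down it reaches from about 0.3 to 0.775 m from the base axis. Payload 14.6 kg.
Tool frame: the origin (TCP) lies midway between the tips of the shut fingers; the grasp point (between the pads) lies 19 mm behind it (manip.hold_point_z is the distance from the TCP to the grasp point, in m); x points along the fingers, y is the direction in which the jaws open and shut, and the axes are right-handed (so a half turn about x gives the same grasp; the last joint's range is limited). The gripper opens to 85 mm and grips with 20 to 120 N. Pads are 22 mm wide; open, the fingers measure 114 mm over their backs; the gripper's body (76 mm by 85 mm) begins 54 mm behind the grasp point. The pads swing forward as they close: fully open they stand 13 mm farther back than shut.
Start: joints at [1.096, 0.3, 1.521, -0, 1.321, -0.067], TCP at [0.218, 0.505, 0.231] pointing down, gripper open.
Joint ranges: [-3.03, 3.03], [-0.79, 2.21], [0.23, 2.52], [-1.04, 4.18], [0, 3.07], [-2.55, 2.55]. Speed limits (rad/s): [2.22, 2.22, 2.57, 3.14, 3.14, 3.14].

## Interface

Orientations are given as a rotation vector (axis times angle).
In Python, from workcell import manip, capture, camera_params gives the robot as it stands. The module is installed in compiled form; this text tells all that it offers.
- The arm moves only by the shell command python3 -m jog 'ROWS' [FORCE]. ROWS is JSON, a list of rows, each a list of 7 numbers: the closure, from -1 (fully open) to 1 (shut), so that 0 is half open, then the shift along the tool's x, y, z each as a share of 50 mm, from -1 to 1, then the turn, a rotation vector about the tool's x, y, z each as a share of 0.12 rad, from -1 to 1. A call has 1 to 10 rows; each row shifts and turns the commanded pose from where the row before left it, along the tool's axes as they then stand; what a row does not reach is not made up. A row lasts 1/8 s, in which the tool goes at most 62.5 mm and 10.7 degrees, less where a joint would pass 70% of its speed; a pose out of reach is approached as far as the arm can. A call with a number of a shift or a turn outside -1 to 1 is refused whole. A call with a gripper value outside its range is refused whole. The fingers move at their own pace and stop on an object; FORCE is the grip in N (left out, the last holds). Time passes only in rows, so rows that do not move let the fingers close. It gives the time, the measured TCP pose, the force and the opening at its end, in the units of the state.
- manip.observe(): the state, without advancing time (a new reading comes with each control period).
- capture(name): name is "side" or "top" or "wrist"; returns (picture, depth): 480x640x3 uint8, red, green, blue; 480x640 float32, m along the optical axis (not along the pixel's ray), 0 where there is no reading.
- camera_params(name): a dict with "fx", "fy", "cx", "cy" (pixels), "R" (3x3) and "t" (3): a world point X has camera coordinates R X + t; the wrist camera has in their place "tool_from_camera" (4x4, takes a point from camera to tool coordinates, whose origin is the TCP and whose axes are the tool frame's). Camera axes: x right, y down, z forward; pixel columns grow to the right and rows downward; lengths in m; the calibration is good to about 2 mm. A picture is of the moment at which its call begins: read the wrist's pose just before it. camera_params takes no time and is no camera call.
- manip.job_done(): hands the job in, once; it reports no verdict.
The state is a dict: "time_s": time; "joints": joint angles; "joint_velocities": joint speeds; "tau": joint torques, N m; "position": TCP position; "eef_rot": TCP orientation; "ft_force": force on the tool from outside, world axes, zero at the start; "wrist_torque": the same for the moment, N m; "gripper_width": finger opening in m.
Only numpy, scipy, OpenCV 4.12 (cv2) and the standard library are available. Lean on these libraries where they do the work, as an engineer would, in place of code of your own. Each camera call takes 0.05 s, during which the arm holds its last target. There are 200 camera calls.

## Working session

There is one attempt and no reset: what is moved stays moved. The work goes in short steps, Python scripts to look and compute and a shell command to move; the robot and the scene stay as the last step left them, time stands still between calls to the robot, and variables do not carry over. Pictures are saved under pics/ and viewed, about 8 in all and at most 12, crops included, and the job is handed in when it is done.

```bash
mkdir -p pics
python3 - <<'E'
from workcell import manip, capture, camera_params
import cv2,numpy as np
s=manip.observe();print(s)
for n in("top","side"):
    p,d=capture(n);cv2.imwrite(f"pics/{n}0.png",p[:,:,::-1]);np.save(f"pics/{n}0.npy",d);print(n,camera_params(n))
print(camera_params("wrist"))
E
```

```text
{'time_s': 0.0, 'joints': array([ 1.09637117e+00,  3.00504608e-01,  1.52159825e+00, -2.34315294e-06,
        1.32069360e+00, -6.65977753e-02]), 'joint_velocities': array([ 0.00055037,  0.00125062, -0.00052506, -0.00012566,  0.00152236,
       -0.00065141]), 'tau': array([ 5.28824858e-04, -5.43517613e+01, -3.61776817e+01, -7.20779963e-05,
        4.16857234e-03,  8.07237370e-07]), 'position': array([0.21803173, 0.5046783 , 0.23069567]), 'eef_rot': array([ 0.31900165,  1.54734033, -0.32083525]), 'ft_force': array([ 0.82713418, -0.41042556, -0.18471281]), 'wrist_torque': array([ 0.0142673 , -0.01557957, -0.03349122]), 'gripper_width': 0.08537807232518345}
top {'fx': 510.8854062917838, 'fy': 510.8854062917838, 'cx': 330.9030083665955, 'cy': 236.24223293360677, 'R': array([[ 0.05908799, -0.9982405 ,  0.00495068],
       [-0.97737881, -0.0588606 , -0.20314058],
       [ 0.20307455,  0.00716448, -0.97913707]]), 't': array([0.01454253, 0.53086822, 1.05844042])}
side {'fx': 599.1854323388353, 'fy': 599.1854323388353, 'cx': 317.9585363610764, 'cy': 244.58754816115842, 'R': array([[-0.97494926, -0.22229527, -0.00766487],
       [-0.12935523,  0.59468973, -0.79348053],
       [ 0.18094519, -0.77261176, -0.60854737]]), 't': array([0.55607592, 0.09479487, 1.35499969])}
{'fx': 374.32307775650924, 'fy': 374.32307775650924, 'cx': 320.3858228082396, 'cy': 241.66164443044283, 'tool_from_camera': array([[ 2.19971451e-04, -2.79145819e-01,  9.60248699e-01,
        -1.43713729e-01],
       [ 9.99999524e-01,  9.74678460e-04,  5.42630990e-05,
        -7.58491043e-04],
       [-9.51081040e-04,  9.60248229e-01,  2.79145900e-01,
        -7.04912158e-02],
       [ 0.00000000e+00,  0.00000000e+00,  0.00000000e+00,
         1.00000000e+00]])}
```

View pics/top0.png

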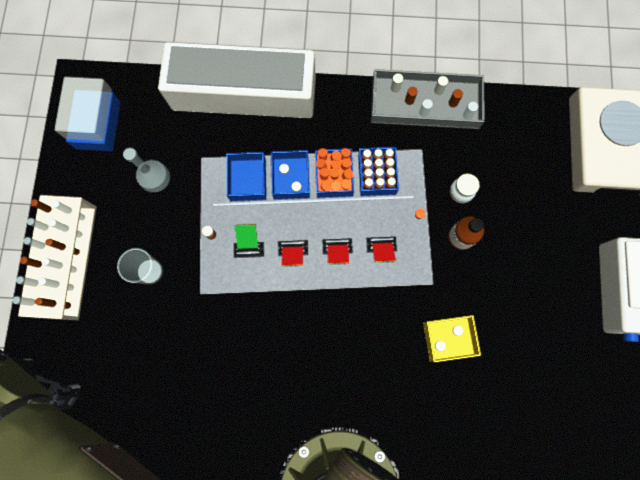

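View pics/side0.png

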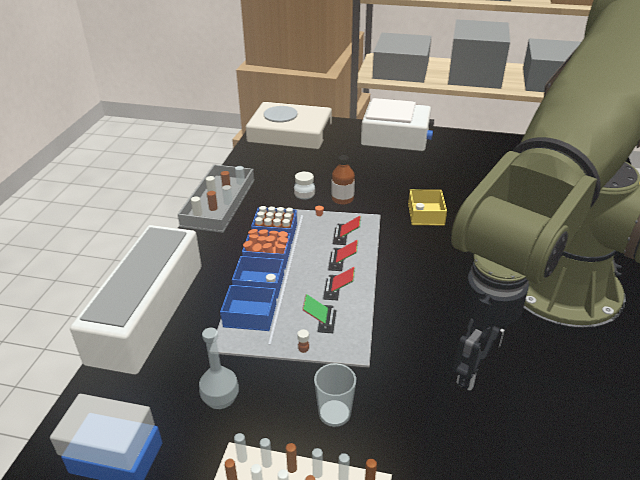

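Top view, left to right: bare bin (246,176), caps bin (291,174), stoppers bin (335,172), vials bin (379,170). Their tags are green (246,240), red (292,255), red (338,252), red (384,250). So the bare tag must go to red and the stoppers and vials tags to green, while the caps tag is already right. The yellow bin (452,338) is the look-alike, so I leave it alone.

```bash
cat > h.py <<'E'
from workcell import manip, capture, camera_params
import cv2,numpy as np
from scipy.spatial.transform import Rotation as Ro
def ray(n,u,v,z):
    c=camera_params(n);R=c["R"];o=-R.T@c["t"];d=R.T@np.array([(u-c["cx"])/c["fx"],(v-c["cy"])/c["fy"],1])
    return o+d*(z-o[2])/d[2]
def world(n,d):
    c=camera_params(n);v,u=np.indices(d.shape)
    P=np.stack([(u-c["cx"])/c["fx"]*d,(v-c["cy"])/c["fy"]*d,d],-1)
    return (P-c["t"])@c["R"]
def tags(n,p):
    h=cv2.cvtColor(p,cv2.COLOR_RGB2HSV);out=[]
    for nm,m in(("green",cv2.inRange(h,(50,120,60),(75,255,255))),("red",cv2.inRange(h,(0,220,60),(4,255,255))|cv2.inRange(h,(176,220,60),(180,255,255)))):
        k,l,st,ce=cv2.connectedComponentsWithStats(m)
        for i in range(1,k):
            if st[i,4]>120: out.append((nm,ce[i].round(1),st[i,4],l==i))
    return out
E
python3 - <<'E'
from h import *
for n in("top","side"):
    p=cv2.imread(f"pics/{n}0.png")[:,:,::-1].copy();d=np.load(f"pics/{n}0.npy");W=world(n,d)
    for nm,c,a,m in tags(n,p):
        P=W[m&(d>0)];print(n,nm,c,a,P.mean(0).round(4),P.min(0).round(3),P.max(0).round(3))
    if n=="top":
        for u in(246,291,335,379): print("bin",ray(n,u,176-(u-246)*.045,.053).round(3))
        for u,v in((212,205),(412,197),(313,201)):print("rail",W[v-4:v+5,u,2].round(3))
        for u,v in((208,232),(420,214),(458,230),(140,265),(150,178)):print(u,v,W[v,u].round(3))
s=manip.observe();print(Ro.from_rotvec(s["eef_rot"]).as_matrix().round(3))
E
```

```text
top green [246.  236.5] 497 [0.5197 0.2327 0.0423] [0.495 0.209 0.009] [0.543 0.259 0.065]
top red [337.6 253.7] 311 [0.4936 0.0294 0.0429] [0.471 0.008 0.023] [0.517 0.051 0.064]
top red [383.2 251.9] 312 [ 0.5036 -0.0702  0.043 ] [ 0.482 -0.093  0.024] [ 0.525 -0.048  0.063]
top red [292.  255.5] 320 [0.4837 0.1284 0.0426] [0.461 0.107 0.02 ] [0.507 0.153 0.062]
bin [0.655 0.244 0.053]
bin [0.666 0.144 0.053]
bin [0.677 0.046 0.053]
bin [ 0.687 -0.053  0.053]
rail [0.008 0.008 0.009 0.01  0.005 0.008 0.005 0.007 0.008]
rail [0.006 0.007 0.011 0.01  0.01  0.006 0.004 0.007 0.009]
rail [0.005 0.008 0.009 0.008 0.007 0.005 0.012 0.009 0.006]
208 232 [0.522 0.314 0.056]
420 214 [ 0.597 -0.15   0.032]
458 230 [ 0.552 -0.223  0.085]
140 265 [0.448 0.472 0.001]
150 178 [0.633 0.451 0.068]
side green [315.6 308.4] 348 [0.5216 0.2345 0.0434] [0.498 0.205 0.024] [0.545 0.258 0.062]
[[-0.     0.397  0.918]
 [-0.001  0.918 -0.397]
 [-1.    -0.001 -0.   ]]
```

Run:
```python
import cv2
p=cv2.imread("pics/top0.png")[140:300,195:440];cv2.imwrite("pics/crop1.png",cv2.resize(p,None,fx=3.2,fy=3.2,interpolation=cv2.INTER_CUBIC))
```

```text
(no output)
```

View pics/crop1.png

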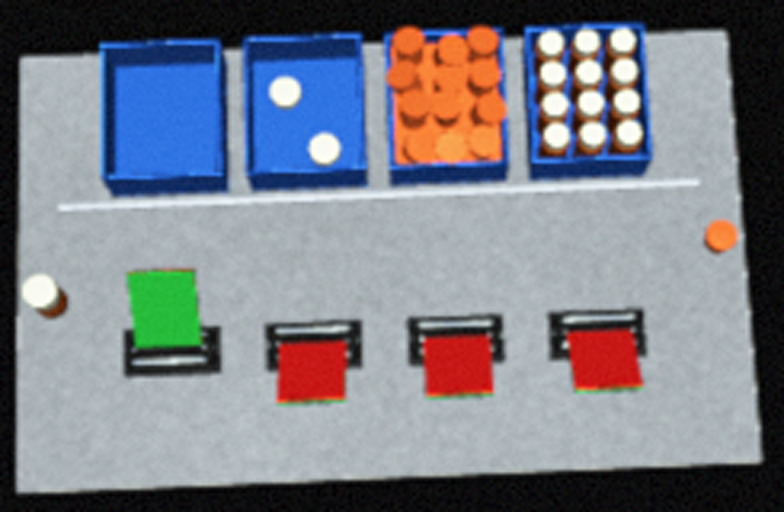

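The enlarged crop confirms the pairing: bare bin with a green tag (wrong), caps with red (right), stoppers with red and vials with red (both wrong). Board yaw is about 0.10 rad, and the printed line lies flat. I shut the gripper and turn the tool to line up with the board.

```bash
cat > where.py <<'E'
from h import *
y=0.100;X=np.array([np.cos(y),np.sin(y)]);Y=np.array([-X[1],X[0]])
H=dict(bare=(.497,.2303),caps=(.5058,.1308),stop=(.5157,.0313),vials=(.5255,-.068))
s=manip.observe();R=Ro.from_rotvec(s["eef_rot"]).as_matrix()
print("t",s["time_s"].__round__(2),"pos",s["position"].round(4),"yaw",np.arctan2(R[1,2],R[0,2]).round(3),"down",R[2,0].round(4),"F",s["ft_force"].round(1),"w",round(s["gripper_width"],4),"q",s["joints"].round(2))
for k,h in H.items():
    d=s["position"][:2]-h;print(k,"board x,y mm",(1e3*d@X).round(1),(1e3*d@Y).round(1))
E
python3 -m jog '[[1,0,0,0,-0.85,0,0],[1,0,0,0,-0.85,0,0],[1,0,0,0,-0.85,0,0],[1,0,0,0,-0.85,0,0],[1,0,0,0,-0.83,0,0],[1,0,0,0,0,0,0]]' 20; python3 where.py
```

```text
time_s: 0.85
position: [0.2181, 0.5048, 0.231]
eef_rot: [-0.078, 1.57, 0.077]
ft_force: [0.3, 0.7, -0.2]
gripper_width: -0.0003
t 0.85 pos [0.2181 0.5048 0.231 ] yaw 0.099 down -1.0 F [ 0.3  0.7 -0.2] w -0.0003 q [ 1.1   0.3   1.52 -0.    1.32 -0.57]
bare board x,y mm -250.1 301.0
caps board x,y mm -248.9 400.8
stop board x,y mm -248.8 500.8
vials board x,y mm -248.7 600.6
```

Target is board x +78, y 0 relative to the bare hinge.

```bash
python3 -m jog '[[1,0,-0.6,0.66,0,0,0],[1,0,-0.6,0.66,0,0,0],[1,0,-0.6,0.66,0,0,0],[1,0,-0.6,0.66,0,0,0],[1,0,-0.6,0.66,0,0,0],[1,0,-0.6,0.66,0,0,0],[1,0,-0.6,0.66,0,0,0],[1,0,-0.6,0.66,0,0,0],[1,0,-0.6,0.66,0,0,0],[1,0,-0.6,0.62,0,0,0]]'>/dev/null; python3 -m jog '[[1,0,0,0,0,0,0],[1,0,0,0,0,0,0]]'>/dev/null; python3 where.py
```

```text
t 2.35 pos [0.574  0.2393 0.231 ] yaw 0.098 down -1.0 F [0.1 0.  0.5] w -0.0003 q [ 0.34  0.46  1.3   0.    1.38 -1.33]
bare board x,y mm 77.5 1.3
caps board x,y mm 78.7 101.2
stop board x,y mm 78.8 201.2
vials board x,y mm 78.9 300.9
```

```bash
python3 -m jog '[[1,0.6,0,0,0,0,0],[1,0.6,0,0,0,0,0],[1,0.6,0,0,0,0,0],[1,0.6,0,0,0,0,0],[1,0.4,0,0,0,0,0],[1,0.4,0,0,0,0,0],[1,0.4,0,0,0,0,0],[1,0.1,0,0,0,0,0],[1,0,0,0,0,0,0]]'>/dev/null; python3 where.py
python3 - <<'E'
from h import *
p,d=capture("side");cv2.imwrite("pics/side1.png",cv2.resize(p[180:380,200:420,::-1],None,fx=2.7,fy=2.7))
E
```

```text
t 3.48 pos [0.5745 0.2391 0.0463] yaw 0.1 down -1.0 F [0.4 0.1 0.2] w -0.0002 q [ 0.34  0.66  1.46  0.    1.03 -1.33]
bare board x,y mm 78.0 1.0
caps board x,y mm 79.2 100.9
stop board x,y mm 79.2 200.9
vials board x,y mm 79.4 300.7
```

View pics/side1.png

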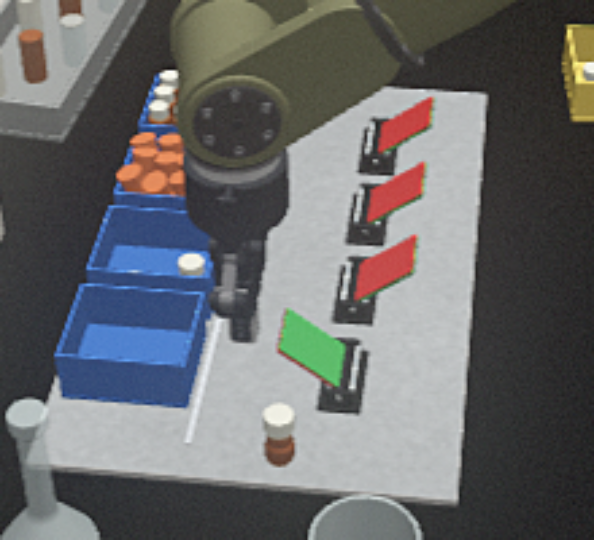

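The fingers (240,330 in the crop) are between the bare bin and its green tag, clear of both. I push towards the robot.

```bash
python3 -m jog '[[1,0,0,-0.3,0,0,0],[1,0,0,-0.12,0,0,0],[1,0,0,-0.12,0,0,0],[1,0,0,-0.12,0,0,0],[1,0,0,-0.12,0,0,0],[1,0,0,-0.12,0,0,0],[1,0,0,-0.12,0,0,0],[1,0,0,-0.12,0,0,0],[1,0,0,-0.12,0,0,0],[1,0,0,-0.12,0,0,0]]'; python3 -m jog '[[1,0,0,-0.06,0,0,0],[1,0,0,0,0,0,0]]'>/dev/null; python3 where.py
python3 - <<'E'
from h import *
p,d=capture("side");cv2.imwrite("pics/side2.png",cv2.resize(p[180:380,200:420,::-1],None,fx=2.7,fy=2.7))
for t in tags("side",p)+[0]+tags("top",capture("top")[0]):print(t[:3] if t else t)
E
```

```text
time_s: 4.78
position: [0.5054, 0.2321, 0.0463]
eef_rot: [-0.078, 1.569, 0.078]
ft_force: [0.2, -0.7, -0.1]
gripper_width: 0.0001
t 5.03 pos [0.5026 0.2319 0.0463] yaw 0.1 down -1.0 F [-0.3 -0.2 -0.3] w 0.0 q [ 0.37  0.53  1.67  0.    0.94 -1.3 ]
bare board x,y mm 5.8 1.0
caps board x,y mm 6.9 100.9
stop board x,y mm 7.0 200.9
vials board x,y mm 7.2 300.7
0
('red', array([337.6, 253.7]), np.int32(312))
('red', array([383.1, 251.8]), np.int32(313))
('red', array([292.1, 255.5]), np.int32(314))
```

View pics/side2.png

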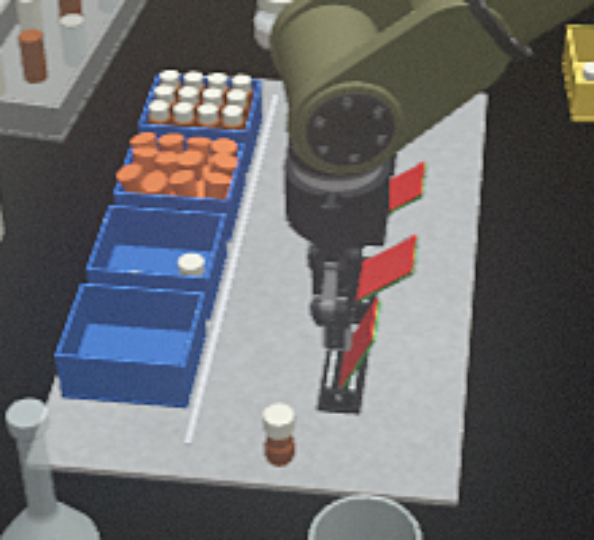

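The bare tag shows red and is past upright (crop 360,345), still falling. I back off, lift and check.

```bash
python3 -m jog '[[1,0,0,0.3,0,0,0],[1,0,0,0.3,0,0,0],[1,-0.6,0,0,0,0,0],[1,-0.8,0,0,0,0,0],[1,-0.8,0,0,0,0,0],[1,0,0,0,0,0,0]]'>/dev/null; python3 where.py
python3 - <<'E'
from h import *
p,d=capture("side");W=world("side",d)
for t in tags("side",p)+[0]+tags("top",capture("top")[0]):print(t[:3] if t else t)
h=cv2.cvtColor(p,cv2.COLOR_RGB2HSV)
m=(h[...,1]>170)&((h[...,0]<5)|(h[...,0]>175))&(d>0)&(abs(W[...,1]-.23)<.03)&(abs(W[...,0]-.49)<.07)
print(m.sum(),W[m].mean(0),W[m].min(0),W[m].max(0))
E
```

```text
t 5.88 pos [0.5339 0.2353 0.1595] yaw 0.1 down -1.0 F [ 0.5  0.8 -0.3] w -0.0001 q [ 0.35  0.44  1.51 -0.    1.19 -1.32]
bare board x,y mm 37.2 1.3
caps board x,y mm 38.4 101.2
stop board x,y mm 38.5 201.2
vials board x,y mm 38.6 301.0
0
('red', array([337.5, 253.7]), np.int32(311))
('red', array([383.2, 251.8]), np.int32(313))
('red', array([292. , 255.5]), np.int32(317))
14 [0.45983534 0.2366708  0.05580044] [0.45226583 0.20939115 0.04447878] [0.47449816 0.25400025 0.06394771]
```

The bare tag now rests red: its free edge is at world x 0.452, as expected. Next is the robot side of the stoppers tag, target board (-80, 0).

```bash
python3 -m jog '[[1,0,-0.8,-0.47,0,0,0],[1,0,-0.8,-0.47,0,0,0],[1,0,-0.8,-0.47,0,0,0],[1,0,-0.8,-0.47,0,0,0],[1,0,-0.8,-0.47,0,0,0],[1,0,0,0,0,0,0],[1,0.7,0,0,0,0,0],[1,0.8,0,0,0,0,0],[1,0.7,0,0,0,0,0],[1,0.1,0,0,0,0,0]]'>/dev/null; python3 -m jog '[[1,0,0,0,0,0,0]]'>/dev/null;python3 where.py
python3 - <<'E'
from h import *
p,d=capture("side");cv2.imwrite("pics/side3.png",cv2.resize(p[180:380,200:420,::-1],None,fx=2.7,fy=2.7))
E
```

```text
t 7.35 pos [0.4359 0.0245 0.0416] yaw 0.1 down -1.0 F [0.6 0.5 0.2] w -0.0002 q [-0.03  0.33  2.    0.    0.82 -1.7 ]
bare board x,y mm -81.4 -198.7
caps board x,y mm -80.2 -98.8
stop board x,y mm -80.1 1.2
vials board x,y mm -79.9 101.0
```

View pics/side3.png

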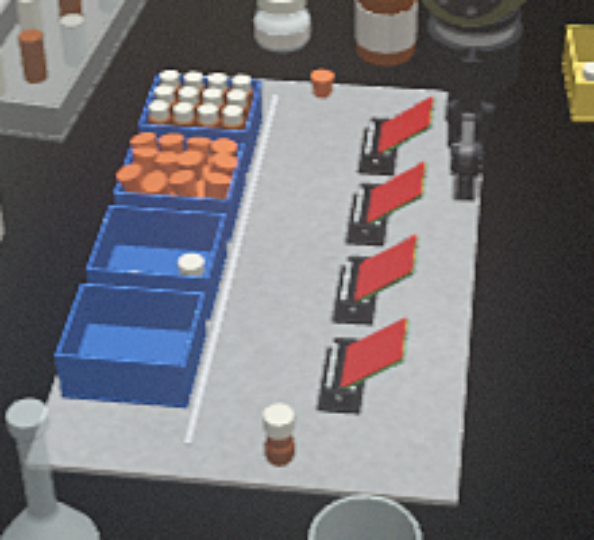

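All four tags are now red, and the fingers (465,180) stand before the stoppers tag. I push towards the bins.

```bash
python3 -m jog '[[1,0,0,0.3,0,0,0],[1,0,0,0.13,0,0,0],[1,0,0,0.13,0,0,0],[1,0,0,0.13,0,0,0],[1,0,0,0.13,0,0,0],[1,0,0,0.13,0,0,0],[1,0,0,0.13,0,0,0],[1,0,0,0.13,0,0,0],[1,0,0,0.13,0,0,0],[1,0,0,0.13,0,0,0]]'; python3 -m jog '[[1,0,0,0.05,0,0,0],[1,0,0,0,0,0,0],[1,0,0,-0.4,0,0,0],[1,0,0,-0.6,0,0,0],[1,0,0,-0.5,0,0,0],[1,0,0,0,0,0,0]]'>/dev/null; python3 where.py
python3 - <<'E'
from h import *
for t in tags("top",capture("top")[0]):print(t[:3])
E
```

```text
time_s: 8.65
position: [0.5095, 0.0315, 0.0418]
eef_rot: [-0.078, 1.568, 0.078]
ft_force: [-0.6, -0.1, 0.6]
gripper_width: 0.0002
t 9.4 pos [0.4354 0.0242 0.0413] yaw 0.1 down -1.0 F [ 0.5 -0.1  0.2] w -0.0 q [-0.03  0.33  2.   -0.    0.82 -1.7 ]
bare board x,y mm -81.9 -198.9
caps board x,y mm -80.7 -99.0
stop board x,y mm -80.6 0.9
vials board x,y mm -80.4 100.7
('green', array([336.9, 231.6]), np.int32(428))
('red', array([385.9, 251.7]), np.int32(225))
('red', array([292. , 255.5]), np.int32(312))
('red', array([246.3, 257.3]), np.int32(320))
```

The stoppers tag is green at (337,232). Now I shift -100 mm along the row to the vials tag and do the same push.

```bash
python3 -m jog '[[1,0,-0.67,0,0,0,0],[1,0,-0.67,0,0,0,0],[1,0,-0.66,0,0,0,0],[1,0,0,0,0,0,0]]'; python3 where.py
```

```text
time_s: 9.95
position: [0.4474, -0.0769, 0.0413]
eef_rot: [-0.077, 1.569, 0.076]
ft_force: [0.3, 0.1, -0.2]
gripper_width: -0.0002
t 9.95 pos [ 0.4474 -0.0769  0.0413] yaw 0.097 down -1.0 F [ 0.3  0.1 -0.2] w -0.0002 q [-0.25  0.36  1.95 -0.    0.83 -1.92]
bare board x,y mm -80.0 -300.7
caps board x,y mm -78.9 -200.8
stop board x,y mm -78.8 -100.8
vials board x,y mm -78.6 -1.0
```

```bash
python3 -m jog '[[1,0,0,0.3,0,0,0],[1,0,0,0.13,0,0,0],[1,0,0,0.13,0,0,0],[1,0,0,0.13,0,0,0],[1,0,0,0.13,0,0,0],[1,0,0,0.13,0,0,0],[1,0,0,0.13,0,0,0],[1,0,0,0.13,0,0,0],[1,0,0,0.13,0,0,0],[1,0,0,0.13,0,0,0]]'; python3 -m jog '[[1,0,0,0.05,0,0,0],[1,0,0,0,0,0,0],[1,0,0,-0.4,0,0,0],[1,0,0,-0.6,0,0,0],[1,0,0,-0.7,0,0,0],[1,-0.8,0,-0.2,0,0,0],[1,-0.8,0,-0.2,0,0,0],[1,0,0,0,0,0,0],[1,0,0,0,0,0,0]]'>/dev/null; python3 where.py
python3 - <<'E'
from h import *
p=capture("top")[0]
for t in tags("top",p):print(t[:3])
cv2.imwrite("pics/top9.png",p[:,:,::-1])
p,d=capture("side");cv2.imwrite("pics/side9.png",cv2.resize(p[180:380,200:420,::-1],None,fx=2.7,fy=2.7))
E
```

```text
time_s: 11.2
position: [0.5204, -0.0679, 0.0417]
eef_rot: [-0.079, 1.569, 0.078]
ft_force: [0.2, -0.1, 0.1]
gripper_width: 0.0002
t 12.32 pos [ 0.4174 -0.0781  0.1207] yaw 0.1 down -1.0 F [ 0.   0.4 -1.1] w -0.0001 q [-0.27  0.16  1.98 -0.    1.01 -1.94]
bare board x,y mm -110.0 -298.9
caps board x,y mm -108.8 -199.0
stop board x,y mm -108.7 -99.0
vials board x,y mm -108.5 0.8
('green', array([381.4, 229.7]), np.int32(434))
('green', array([336.8, 232.8]), np.int32(476))
('red', array([292. , 255.5]), np.int32(318))
('red', array([246.2, 257.3]), np.int32(319))
```

View pics/side9.png

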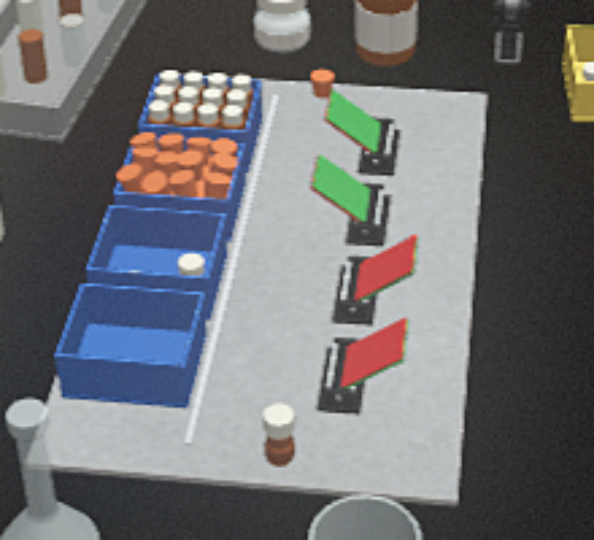

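View pics/top9.png

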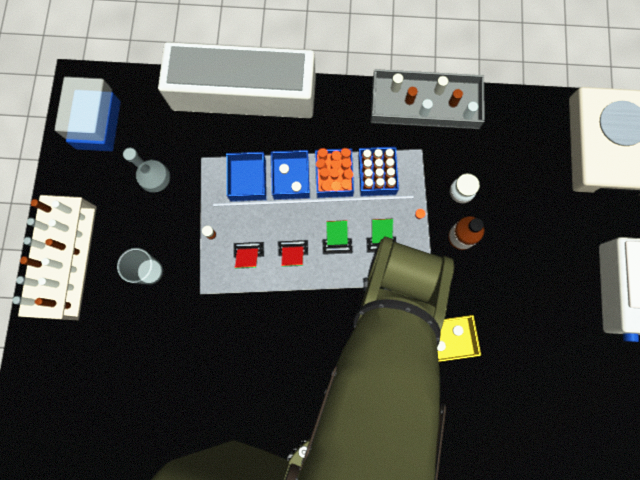

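Both views show two green tags at the full bins and two red tags at the others, all on their stops. The bystanders are unmoved and the arm is clear.

```bash
python3 -c "
from workcell import manip
manip.job_done()"
```

```text
the job is handed in; nothing more can be done
```

The stock board is up to date and the job is handed in at about 12.4 s of the 56 s allowed. With the fingers shut, I pushed the bare bin's tag from green to red, and the stoppers and vials tags from red to green. The caps bin's tag was already red, so I left it.

- **Tags:** the last top and side pictures show green, green, red, red at the vials, stoppers, caps and bare bins, each leaning on its stop. I judged this from the pictures and did not measure the tag angles.
- **Surroundings:** the bins and bystanders look unmoved in the pictures, though I did not measure them. The gripper was clear of everything.
- **Force:** the wrist readings, which I took only between moves, stayed at about 1 N.

No check failed or disagreed. The one limit was colour detection in the side view, which missed the red tags, so I confirmed those from the top view and by eye.

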